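Tip the frozen pears into the pot

ROBOT

A 6-joint arm with a two-finger parallel gripper is mounted at the origin on the work surface. World frame = base frame: x ahead of the robot, y to its left, z up, the work surface at z = 0. Lengths are in mm, angles in rad, forces in N, time in s.
With the tool pointing down it reaches from about 350 to 950 mm from the base axis. Payload 17.4 kg.
Tool frame: the origin (TCP) lies midway between the tips of the shut fingers; the grasp point (between the pads) lies 19 mm behind it; z points along the fingers, y is the line along which they close (so a half turn about z gives the same grasp; the last joint's range is limited). The gripper opens to 93 mm and grips with 3 to 60 N. Pads are 15 mm wide; open, the fingers measure 128 mm over their backs; the gripper's body (75 mm by 188 mm) begins 65 mm behind the grasp point.
Start: joints at [-1.38, 0.116, 1.442, -0, 1.584, -0.038], TCP at [153.086, -657.417, 218.646] pointing down, gripper open.
Joint ranges: [-2.83, 2.83], [-0.83, 2.19], [0.07, 2.5], [-1.14, 4.28], [0.01, 3], [-2.97, 2.97]. Speed limits (rad/s): [1.89, 1.89, 2.22, 3.14, 3.14, 3.14].

INTERFACE

Orientations are given as a unit quaternion [w, x, y, z].
In Python, from cell import ctrl gives the robot as it stands. The module is installed in compiled form; this text tells all that it offers.
- The arm moves only by the tool jog_arm, never from a script. Its argument "plan" is text: rows parted by semicolons, each of 7 numbers parted by spaces: the shift along the tool's x, y, z in mm, then the turn, a rotation vector about the tool's x, y, z in rad, then the finger opening in mm, from 0 to 93. In form: x y z wx wy wz grip; .... A call has exactly 5 rows; each row shifts and turns the commanded pose from where the row before left it, along the tool's axes as they then stand; what a row does not reach is not made up. A row lasts 1/10 s, in which the tool goes at most 50 mm and 8.59 degrees, less where a joint would pass 70% of its speed; a pose out of reach is approached as far as the arm can. A call is refused whole if a number of a shift passes 50 or a number of a turn 0.15, either way. A call with a gripper value outside its range is refused whole. The fingers move at their own pace and stop on an object; "squeeze" is the grip in N (left out, the last holds). Time passes only in rows, so rows that do not move let the fingers close, or fill a call up. It gives the time, the measured TCP pose, the force, the opening and the grip force at its end, in the units of the state.
- ctrl.observe(): the state, without advancing time (a new reading comes with each control period).
- ctrl.read_camera(name): name is "scene" or "top" or "wrist"; returns a dict with "color" (420x560x3 uint8, red, green, blue), "depth" (420x560 float32, mm along the optical axis (not along the pixel's ray), 0 where there is no reading), "fx", "fy", "cx", "cy" (pixels), "camera_from_world" (4x4, takes a point from world to camera coordinates). Camera axes: x right, y up, looking along -z (the intrinsics and any distortion apply to the point x, -y, -z); pixel columns grow to the right and rows downward; lengths in mm; the calibration is good to about 2 mm. A picture is of the moment at which its call begins.
- ctrl.hand_in(): hands the job in; it is judged then, once.
The state is a dict: "time": time; "joints": joint angles; "qd": joint speeds; "effort": joint torques, N m; "position": TCP position; "tcp_rot": TCP orientation; "contact_force": force on the tool from outside, world axes, zero at the start; "torque": the same for the moment, N m; "grip_width": finger opening in mm; "finger_force": force on a finger pad.
Only numpy, scipy, OpenCV 4.12 (cv2) and the standard library are available. Lean on these libraries where they do the work, as an engineer would, in place of code of your own. Each camera call takes 0.05 s, during which the arm holds its last target. There are 200 camera calls.

TASK

Carry the aluminium tray by its bar handle over to the big deep steel cooking pot and tip it so that both frozen pears roll out into the pot, without the fingers touching the pears. Then set the empty tray back down, upright and flat on the table.

Things in the scene. Friction and masses are not known exactly. Their poses are not given: they have to be found in the camera images.
- tray_grip (a point): Centre of a loose aluminium tray's bar handle (14 mm square, 162 mm long along y), over the tray's centre, 115 mm above its underside, 53 mm clear above the pears. z up, x to a pouring end. Floor 140 (x) by 154 mm, 3 thick; y sides walled 30 high; both x ends flare up 25 degrees to lips at x = +-110, 21 high. 0.4 kg. Tipped 45 to 55 degrees about y, the pears roll out.
- pot_mouth (a point): Centre of the mouth of the big deep round steel cooking pot (loose, 0.9 kg): 250 mm outside diameter, 110 mm high, walls 4 mm, two small side handles at its y ends (320 mm over them), standing on the table. The point is at rim height, 110 mm above its underside; z up. The smaller white bowl (140 mm wide, 50 mm high) is not meant.
- pear_a_center (a point): Centre of one frozen pear: hard, dark brown, roundish, 52 mm thick and 56 mm long, about 90 g, lying in the tray, free to roll; x runs along its core to the stalk.
- pear_b_center (a point): Centre of the other frozen pear, just like the first.
Mind the look-alikes: they are no part of the job. Leave any purple or yellow look-alike of the part that bears pear_a_center alone.

How it is judged:
By the outcome, as a careful person would: the job done as asked, in the order asked, and still so for the second after the job is handed in, with the robot touching nothing.
It also fails if it takes over 61 s, if anything falls off the work surface, if the arm or the gripper's body presses on something with over 40 N, if the wrist force passes 120 N, or if a joint passes its speed limit or range.

## Working session

There is one attempt and no reset: what is moved stays moved. The work goes in short steps, Python scripts to look and compute and a tool call to move; the robot and the scene stay as the last step left them, time stands still between calls to the robot, and variables do not carry over. Pictures are saved under pics/ and viewed, at most 10 in all, crops included, and the job is handed in when it is done.

Besides the shell and the picture viewer there is one more tool, called as name(argument=value, ...), one argument or row to a line, values as JSON. jog_arm: Moves the arm, as the interface text tells. Its arguments: {"type":"object","properties":{"plan":{"type":"string"},"squeeze":{"type":"number"}},"required":["plan"]}

```bash
mkdir -p pics; cat > h.py <<'E'
import numpy as np, cv2
from cell import ctrl
def shot(n,f=None):
    c=ctrl.read_camera(n)
    if f: cv2.imwrite('pics/'+f,c['color'][:,:,::-1])
    return c
def world(c,u=None,v=None):
    H,W=c['depth'].shape
    U,V=np.meshgrid(np.arange(W),np.arange(H))
    d=c['depth'];P=np.stack([(U-c['cx'])/c['fx']*d,-(V-c['cy'])/c['fy']*d,-d,np.ones_like(d)],-1)
    M=np.linalg.inv(c['camera_from_world']);Q=(P@M.T)[...,:3];Q[d==0]=np.nan
    return Q
E
python3 - <<'E'
from h import *
a=shot('top','top0.png');b=shot('scene','scene0.png')
np.savez('c0.npz',top=world(a),scene=world(b),tc=a['color'],sc=b['color'])
for c in(a,b):print(np.round(c['camera_from_world'],3),c['fx'],c['cx'],c['cy'],[k for k in c])
s=ctrl.observe();print(s['time'],s['tcp_rot'])
E
```

```text
[[-2.400000e-02 -1.000000e+00 -1.800000e-02  5.731400e+01]
 [ 9.920000e-01 -2.600000e-02  1.260000e-01 -5.519680e+02]
 [-1.260000e-01 -1.500000e-02  9.920000e-01 -1.111932e+03]
 [ 0.000000e+00  0.000000e+00  0.000000e+00  1.000000e+00]] 501.624223766916 287.2883476476913 209.27341724768337 ['color', 'depth', 'fx', 'fy', 'cx', 'cy', 'camera_from_world']
[[-2.120000e-01  9.770000e-01 -1.200000e-02  5.958700e+01]
 [-8.390000e-01 -1.760000e-01  5.140000e-01  4.134940e+02]
 [ 5.000000e-01  1.190000e-01  8.580000e-01 -1.406624e+03]
 [ 0.000000e+00  0.000000e+00  0.000000e+00  1.000000e+00]] 444.89602038910834 280.85996407664214 204.79525755652196 ['color', 'depth', 'fx', 'fy', 'cx', 'cy', 'camera_from_world']
0.1 [-5.16098780e-04  9.93466285e-01  1.14124810e-01 -4.00248123e-05]
```

View pics/top0.png

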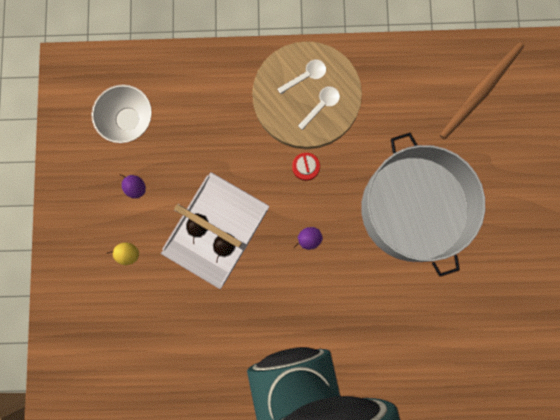

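View pics/scene0.png

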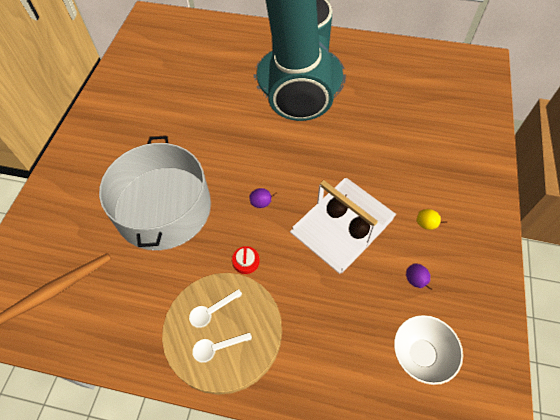

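The top view shows the tray at about (215,230) with its bar running from (178,208) to (243,245), and the pot at about (423,205). The purple and yellow fruits lie outside the tray. The scene view agrees with this.

```bash
python3 - <<'E'
from h import *
z=np.load('c0.npz');
def rng(n,u0,u1,v0,v1):
    m=np.zeros(z[n].shape[:2],bool);m[v0:v1,u0:u1]=1;return m
for n,tr,pr in(('top',(155,280,165,295),(350,500,125,285)),('scene',(285,400,170,275),(90,220,130,260))):
    Q=z[n];col=z[{'top':'tc','scene':'sc'}[n]].astype(int);print(n)
    b=rng(n,*tr)&(Q[...,2]>100)&(Q[...,2]<135)
    P=Q[b];r=cv2.minAreaRect(P[:,:2].astype(np.float32));print('bar',len(P),r,np.median(P[:,2]),'med',np.median(P,0))
    t=rng(n,*tr)&(col.min(-1)>140);P=Q[t];P=P[np.isfinite(P[:,2])];r=cv2.minAreaRect(P[P[:,2]<60][:,:2].astype(np.float32));print('tray',r)
    p=rng(n,*tr)&(col.max(-1)<70)&(Q[...,2]<100);P=Q[p];print('pears',len(P),np.nanmedian(P,0))
    g=rng(n,*pr)&(Q[...,2]>100)&(Q[...,2]<120)
    P=Q[g];
    c=np.linalg.lstsq(np.c_[2*P[:,:2],np.ones(len(P))],(P[:,:2]**2).sum(1),rcond=None)[0]
    R=np.hypot(*(P[:,:2]-c[:2]).T)
    P=P[(R<130)&(R>105)];c=np.linalg.lstsq(np.c_[2*P[:,:2],np.ones(len(P))],(P[:,:2]**2).sum(1),rcond=None)[0]
    print('pot',len(P),c[:2],np.sqrt(c[2]+c[0]**2+c[1]**2),P[:,2].max())
E
```

```text
top
bar 516 ((512.6337890625, 211.74452209472656), (162.4967803955078, 15.642814636230469), 58.52628707885742) 121.68161319947535 med [511.00171501 210.04260457 121.6816132 ]
tray ((514.970947265625, 215.466796875), (169.48330688476562, 220.54147338867188), 58.248077392578125)
pears 487 [487.8837024  207.72986494  48.59500639]
pot 956 [ 551.23382093 -253.06995554] 122.14692560831111 115.36796271627327
scene
bar 540 ((514.2278442382812, 208.27394104003906), (162.3931121826172, 17.473052978515625), 58.845829010009766) 121.68298064388279 med [518.27595076 211.63489561 121.68298064]
tray ((501.7902526855469, 202.4492645263672), (184.5836181640625, 233.64895629882812), 58.50141906738281)
pears 609 [515.9546287  229.32226497  46.66776619]
pot 981 [ 553.44313372 -256.37046069] 122.29334666422604 116.95606400303802
```

jog_arm(
  plan="40 0 0 0 0 -0.15 50;40 0 0 0 0 -0.15 50;40 0 0 0 0 -0.15 50;40 0 0 0 0 -0.15 50;40 0 0 0 0 -0.15 50",
  squeeze=60,
)

```text
time: 0.6
position: [323.2, -557.7, 217.9]
tcp_rot: [-0.0, 0.881, 0.473, 0.0]
contact_force: [0.5, -0.2, -0.1]
grip_width: 57.7
finger_force: 0.0
```

```bash
cat >> h.py <<'E'
from scipy.spatial.transform import Rotation as R
def togo(p,yaw=-31.5,tilt=0):
    """shift and rotvec in tool axes to TCP p, tool y at world yaw, tilt deg about tool x"""
    s=ctrl.observe();w,x,y,z=s['tcp_rot'];r=R.from_quat([x,y,z,w])
    a=np.radians(yaw);ty=np.array([np.cos(a),np.sin(a),0]);tz=np.array([0,0,-1.]);tx=np.cross(ty,tz)
    g=R.from_matrix(np.c_[tx,ty,tz])*R.from_euler('x',tilt,degrees=True)
    print('t',s['time'],'pos',np.round(s['position'],1),'q',np.round(s['joints'],2),'F',np.round(s['contact_force'],1),'grip',round(s['grip_width'],1),round(s['finger_force'],1))
    print('shift',np.round(r.inv().apply(np.array(p)-s['position']),1),'turn',np.round((r.inv()*g).as_rotvec(),3))
E
python3 -c "
from h import *
togo((513,210,200))"
```

```text
t 0.6 pos [ 323.2 -557.7  217.9] q [-1.09  0.05  1.51  0.    1.58 -0.5 ] F [ 0.5 -0.2 -0.1] grip 57.7 0.0
shift [ 744.7 -266.2   18.5] turn [-0.001 -0.001 -0.036]
```

jog_arm(
  plan="46 -16 0 0 0 -0.03 50;46 -16 0 0 0 0 50;46 -16 0 0 0 0 50;46 -16 0 0 0 0 50;46 -16 0 0 0 0 50",
)

```text
time: 1.1
position: [378.1, -319.9, 218.3]
tcp_rot: [-0.0, 0.876, 0.483, 0.0]
contact_force: [0.5, -0.6, 0.5]
grip_width: 50.4
finger_force: 0.0
```

jog_arm(
  plan="46 -16 0 0 0 0 50;46 -16 0 0 0 0 50;46 -16 0 0 0 0 50;46 -16 0 0 0 0 50;46 -16 0 0 0 0 50",
)

```text
time: 1.6
position: [432.9, -82.7, 218.7]
tcp_rot: [0.0, 0.876, 0.483, 0.0]
contact_force: [0.2, -0.2, 0.4]
grip_width: 50.1
finger_force: 0.0
```

jog_arm(
  plan="40 -16 0 0 0 0 50;40 -16 0 0 0 0 50;40 -16 0 0 0 0 50;40 -16 0 0 0 0 50;0 0 0 0 0 0 50",
)

```text
time: 2.1
position: [464.2, 88.8, 218.2]
tcp_rot: [-0.001, 0.874, 0.485, -0.0]
contact_force: [0.6, -0.7, 0.3]
grip_width: 49.9
finger_force: 0.0
```

```bash
python3 -c "
from h import *
togo((513,210,200))
shot('wrist','w1.png')"
```

```text
t 2.1 pos [464.2  88.8 218.2] q [ 0.13 -0.34  1.86  0.    1.62  0.69] F [ 0.6 -0.7  0.3] grip 49.9 0.0
shift [128.7 -22.7  18.2] turn [-0.001 -0.    -0.008]
```

View pics/w1.png

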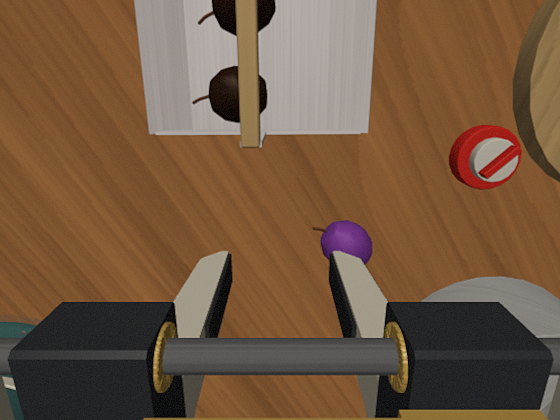

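The wrist view shows the bar running vertically at u≈249, parallel to the jaws, with the pears beneath it. I'll carry on until the gripper is over it.

jog_arm(
  plan="40 -7 5 0 0 0 50;40 -7 5 0 0 0 50;30 -5 5 0 0 0 50;15 -3 2 0 0 0 50;0 0 0 0 0 0 50",
)

```text
time: 2.65
position: [512.3, 202.5, 200.9]
tcp_rot: [-0.0, 0.875, 0.484, -0.001]
contact_force: [-0.2, -0.4, -0.6]
grip_width: 50.0
finger_force: 0.0
```

```bash
python3 - <<'E'
from h import *
togo((513,210,96))
c=shot('wrist','w2.png');Q=world(c);m=(Q[...,2]>112)&(Q[...,2]<130)&(np.hypot(Q[...,0]-513,Q[...,1]-210)<110)
P=Q[m];r=cv2.minAreaRect(P[:,:2].astype(np.float32));print(len(P),r,np.median(P,0))
n=np.array([.853,-.522]);print('perp err',np.median(P[:,:2]@n)-np.array(ctrl.observe()['position'])[:2]@n)
E
```

```text
t 2.65 pos [512.3 202.5 200.9] q [ 0.33 -0.15  1.73 -0.    1.56  0.89] F [-0.2 -0.4 -0.6] grip 50.0 0.0
shift [  6.9  -3.3 104.9] turn [-0.001  0.001 -0.012]
4200 ((513.67529296875, 209.86117553710938), (162.2104034423828, 15.526691436767578), 58.149749755859375) [520.26751932 220.08238469 122.28495648]
perp err -2.734874528745422
```

View pics/w2.png

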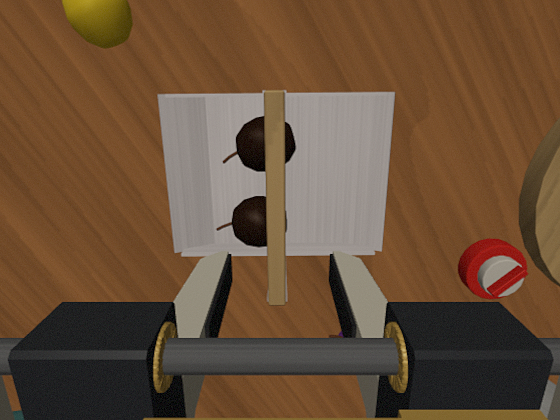

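The bar at u≈275 sits between the fingers, and both pears lie under it, slightly toward the base. Next I descend and grip.

jog_arm(
  plan="3 -2 25 0 0 -0.005 50;2 -1 25 0 0 0 50;2 0 25 0 0 0 50;0 0 20 0 0 0 50;0 0 8 0 0 0 50",
)

```text
time: 3.2
position: [512.6, 208.1, 97.2]
tcp_rot: [-0.0, 0.875, 0.485, -0.001]
contact_force: [-0.6, -0.7, 0.3]
grip_width: 50.1
finger_force: 0.0
```

jog_arm(
  plan="0 0 0 0 0 0 50;0 0 0 0 0 0 0;0 0 0 0 0 0 0;0 0 0 0 0 0 0;0 0 0 0 0 0 0",
  squeeze=60,
)

```text
time: 3.7
position: [513.5, 210.0, 99.2]
tcp_rot: [0.0, 0.874, 0.485, 0.0]
contact_force: [0.3, -0.4, -0.5]
grip_width: 22.1
finger_force: 0.0
```

jog_arm(
  plan="0 0 0 0 0 0 0;0 0 0 0 0 0 0;0 0 -4 0 0 0 0;0 0 -6 0 0 0 0;0 0 -6 0 0 0 0",
)

```text
time: 4.2
position: [513.3, 209.9, 115.0]
tcp_rot: [-0.0, 0.874, 0.485, -0.0]
contact_force: [-0.6, 1.6, -4.9]
grip_width: 13.6
finger_force: 60.0
```

```bash
python3 -c "
from h import *
togo((552+38,-255-23,270))
a=shot('top');m=world(a)[...,2]
"
```

```text
t 4.2 pos [513.3 209.9 115. ] q [ 0.34 -0.1   1.83 -0.    1.41  0.9 ] F [-0.6  1.6 -4.9] grip 13.6 60.0
shift [-373.6  323.  -155. ] turn [-0.     0.    -0.007]
```

jog_arm(
  plan="0 0 -10 0 0 0 0;0 0 -15 0 0 0 0;0 0 -20 0 0 0 0;0 0 -25 0 0 0 0;0 0 -25 0 0 0 0",
)

```text
time: 4.75
position: [513.2, 209.9, 211.7]
tcp_rot: [0.0, 0.874, 0.485, 0.0]
contact_force: [-0.2, 0.9, -4.2]
grip_width: 13.6
finger_force: 60.0
```

jog_arm(
  plan="-4 3 -20 0 0 0 0;-8 7 -20 0 0 0 0;-12 10 -12 0 0 0 0;-16 14 -5 0 0 0 0;-20 17 0 0 0 0 0",
)

```text
time: 5.25
position: [525.1, 131.1, 268.2]
tcp_rot: [0.0, 0.874, 0.486, 0.001]
contact_force: [0.8, 0.2, -4.8]
grip_width: 13.3
finger_force: 60.0
```

jog_arm(
  plan="-20 17 0 0 0 0 0;-20 17 0 0 0 0 0;-20 17 0 0 0 0 0;-20 17 0 0 0 0 0;-20 17 0 0 0 0 0",
)

```text
time: 5.75
position: [544.0, 0.5, 267.1]
tcp_rot: [0.0, 0.874, 0.485, 0.0]
contact_force: [0.1, 0.5, -4.2]
grip_width: 13.2
finger_force: 60.0
```

jog_arm(
  plan="-20 17 0 0 0 0 0;-20 17 0 0 0 0 0;-20 17 0 0 0 0 0;-20 17 0 0 0 0 0;-20 17 0 0 0 0 0",
)

```text
time: 6.25
position: [563.1, -129.4, 267.1]
tcp_rot: [0.0, 0.874, 0.485, -0.0]
contact_force: [0.8, 0.3, -4.7]
grip_width: 13.3
finger_force: 60.0
```

```bash
python3 -c "
from h import *
togo((552+38,-255-23,265))
shot('scene','s2.png')
"
```

```text
t 6.25 pos [ 563.1 -129.4  267.1] q [-0.27 -0.1   1.59 -0.    1.66  0.29] F [ 0.8  0.3 -4.7] grip 13.3 60.0
shift [-111.9  101.4    2.1] turn [ 0.     0.    -0.008]
```

View pics/s2.png

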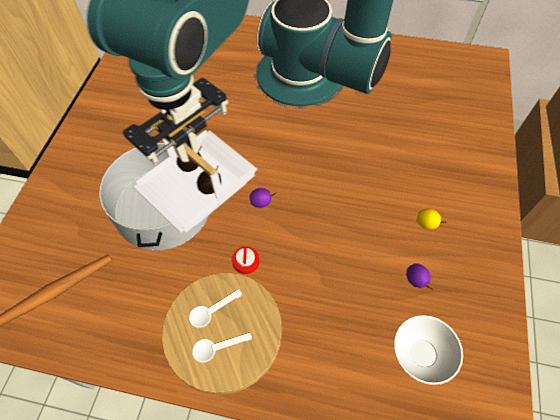

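The scene view shows the tray level, with both pears in it at about (187,163) and (207,182), close to the pot. I'll continue to the pour position: TCP (607,-289,260).

jog_arm(
  plan="-18 17 0 0 0 0 0;-18 17 0 0 0 0 0;-18 17 0 0 0 0 0;-16 17 0 0 0 0 0;-13 15 0 0 0 0 0",
)

```text
time: 6.8
position: [589.8, -243.7, 266.9]
tcp_rot: [-0.0, 0.874, 0.485, -0.0]
contact_force: [-0.1, -1.0, -4.8]
grip_width: 13.3
finger_force: 60.0
```

jog_arm(
  plan="-10 11 1 0 0 0 0;-6 7 2 0 0 0 0;-3 5 2 0 0 0 0;0 2 2 0 0 0 0;0 0 0 0 0 0 0",
)

```text
time: 7.3
position: [601.3, -270.8, 259.2]
tcp_rot: [-0.0, 0.874, 0.486, -0.0]
contact_force: [-0.1, 0.6, -5.2]
grip_width: 13.5
finger_force: 60.0
```

```bash
python3 -c "
from h import *
togo((607,-289,260))
"
```

```text
t 7.3 pos [ 601.3 -270.8  259.2] q [-0.46  0.08  1.42  0.    1.65  0.09] F [-0.1  0.6 -5.2] grip 13.5 60.0
shift [-12.4  14.4  -0.8] turn [-0.001 -0.    -0.007]
```

jog_arm(
  plan="-4 5 0 0 0 0 0;-5 6 0 0 0 0 0;-3 3 0 -0.03 0 0 0;0 0 0 -0.06 0 0 0;0 0 0 -0.06 0 0 0",
)

```text
time: 7.8
position: [607.0, -289.5, 259.6]
tcp_rot: [0.066, 0.872, 0.484, 0.037]
contact_force: [-0.0, -0.3, -5.0]
grip_width: 13.4
finger_force: 60.0
```

jog_arm(
  plan="0 0 0 -0.05 0 0 0;0 0 0 -0.05 0 0 0;0 0 0 -0.04 0 0 0;0 0 0 -0.04 0 0 0;0 0 0 -0.04 0 0 0",
)

```text
time: 8.3
position: [606.7, -289.1, 259.9]
tcp_rot: [0.162, 0.859, 0.477, 0.09]
contact_force: [1.0, -0.0, -4.3]
grip_width: 13.4
finger_force: 60.0
```

```bash
python3 -c "
from h import *
togo((607,-289,260),tilt=-50)
"
```

```text
t 8.3 pos [ 606.7 -289.1  259.9] q [-0.47 -0.13  1.66 -0.03  1.25  0.09] F [ 1.  -0.  -4.3] grip 13.4 60.0
shift [ 0.3  0.2 -0. ] turn [-0.501  0.004 -0.006]
```

jog_arm(
  plan="0 0 0 -0.04 0 0 0;0 0 0 -0.04 0 0 0;0 0 0 -0.04 0 0 0;0 0 0 -0.05 0 0 0;0 0 0 -0.06 0 0 0",
)

```text
time: 8.8
position: [606.9, -289.2, 260.3]
tcp_rot: [0.259, 0.835, 0.464, 0.144]
contact_force: [-0.4, -0.8, -4.3]
grip_width: 13.5
finger_force: 60.0
```

jog_arm(
  plan="0 0 0 -0.06 0 0 0;0 0 0 -0.06 0 0 0;0 0 0 -0.06 0 0 0;0 0 0 -0.06 0 0 0;0 0 0 -0.04 0 0 0",
)

```text
time: 9.3
position: [606.5, -288.9, 259.7]
tcp_rot: [0.373, 0.791, 0.439, 0.207]
contact_force: [-0.1, -0.7, -3.9]
grip_width: 13.1
finger_force: 60.0
```

jog_arm(
  plan="0 0 0 0 0 0 0;0 0 0 0 0 0 0;0 0 0 0 0 0 0;0 0 0 0 0 0 0;0 0 0 0 0 0 0",
)

```text
time: 9.8
position: [606.9, -289.0, 259.8]
tcp_rot: [0.372, 0.791, 0.439, 0.207]
contact_force: [-0.9, 0.7, -2.8]
grip_width: 13.4
finger_force: 60.0
```

```bash
python3 -c "
from h import *
togo((607,-289,260),tilt=-50)
a=shot('top');b=shot('scene')
cv2.imwrite('pics/p1.png',np.vstack([cv2.resize(a['color'][90:310,280:560],None,fx=1.36,fy=1.36),cv2.resize(b['color'][50:270,60:340],None,fx=1.36,fy=1.36)])[:,:,::-1])
"
```

```text
t 9.8 pos [ 606.9 -289.   259.8] q [-0.44 -0.39  2.01 -0.15  0.65  0.19] F [-0.9  0.7 -2.8] grip 13.4 60.0
shift [ 0.1  0.2 -0.1] turn [ 0.007  0.006 -0.005]
```

View pics/p1.png

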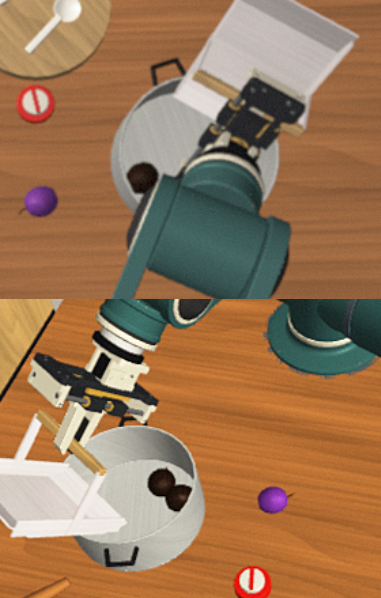

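Both pears are in the pot, at about (162,482) and (178,497) in the lower panel, and the tray is empty. I'll level it and carry it back.

jog_arm(
  plan="0 0 0 0.08 0 0 0;0 0 0 0.1 0 0 0;0 0 0 0.1 0 0 0;0 0 0 0.1 0 0 0;0 0 0 0.1 0 0 0",
)

```text
time: 10.4
position: [606.9, -288.9, 260.3]
tcp_rot: [0.172, 0.857, 0.476, 0.096]
contact_force: [0.9, 1.1, -3.0]
grip_width: 13.4
finger_force: 60.0
```

jog_arm(
  plan="0 0 0 0.1 0 0 0;0 0 0 0.1 0 0 0;0 0 0 0.1 0 0 0;0 0 0 0.08 0 0 0;0 0 0 0 0 0 0",
)

```text
time: 10.9
position: [607.8, -289.7, 258.5]
tcp_rot: [0.008, 0.874, 0.485, 0.004]
contact_force: [0.4, -0.4, -4.1]
grip_width: 14.0
finger_force: 60.0
```

```bash
python3 -c "
from h import *
togo((513,210,260))
"
```

```text
t 10.9 pos [ 607.8 -289.7  258.5] q [-0.48  0.09  1.4  -0.    1.63  0.08] F [ 0.4 -0.4 -4.1] grip 14.0 60.0
shift [ 373.9 -344.6   -7.6] turn [ 0.018  0.    -0.007]
```

jog_arm(
  plan="10 -9 0 0.014 0 0 0;20 -18 0 0 0 0 0;28 -26 0 0 0 0 0;28 -26 0 0 0 0 0;28 -26 0 0 0 0 0",
)

```text
time: 11.4
position: [576.8, -134.4, 259.2]
tcp_rot: [0.004, 0.874, 0.485, 0.002]
contact_force: [-0.1, 0.7, -3.4]
grip_width: 13.2
finger_force: 60.0
```

jog_arm(
  plan="28 -26 0 0 0 0 0;28 -26 0 0 0 0 0;28 -26 0 0 0 0 0;28 -26 0 0 0 0 0;28 -26 0 0 0 0 0",
)

```text
time: 11.9
position: [540.1, 53.0, 258.5]
tcp_rot: [0.003, 0.874, 0.486, 0.003]
contact_force: [1.1, 0.4, -3.3]
grip_width: 13.5
finger_force: 60.0
```

jog_arm(
  plan="28 -26 0 0 0 0 0;28 -26 0 0 0 0 0;28 -26 0 0 0 0 0;25 -23 0 0 0 0 0;8 -8 0 0 0 0 0",
)

```text
time: 12.4
position: [509.1, 210.8, 257.7]
tcp_rot: [0.003, 0.874, 0.487, 0.003]
contact_force: [0.6, -0.2, -4.4]
grip_width: 13.3
finger_force: 60.0
```

jog_arm(
  plan="0 0 20 0 0 0 0;0 0 25 0 0 0 0;0 0 25 0 0 0 0;0 0 20 0 0 0 0;0 0 10 0 0 0 0",
)

```text
time: 12.9
position: [510.3, 207.2, 155.8]
tcp_rot: [0.003, 0.874, 0.485, 0.001]
contact_force: [-0.3, 0.3, -3.2]
grip_width: 13.5
finger_force: 60.0
```

```bash
python3 - <<'E'
from h import *
togo((513,210,99))
a=shot('top');Q=world(a);b=shot('scene')
T=np.hypot(Q[...,0]-513,Q[...,1]-210)<115
m=T&(a['color'].min(-1)>140)&(Q[...,2]>25)&(Q[...,2]<120)
P=Q[m];P=P[np.isfinite(P[:,2])]
n=np.array([.853,-.522]);x=(P[:,:2]-np.array([513,210]))@n
k=abs(x)<50;print(len(P),'slope deg along x',np.degrees(np.arctan(np.polyfit(x[k],P[k,2],1))),'range',x.min(),x.max(),np.percentile(P[:,2],[2,50,98]))
cv2.imwrite('pics/d1.png',np.hstack([cv2.resize(a['color'][150:310,120:320],None,fx=2,fy=2),cv2.resize(b['color'][130:290,250:450],None,fx=2,fy=2)])[:,:,::-1])
E
```

```text
t 12.9 pos [510.3 207.2 155.8] q [ 0.34 -0.13  1.79 -0.    1.48  0.9 ] F [-0.3  0.3 -3.2] grip 13.5 60.0
shift [ 3.8  0.5 56.8] turn [ 0.006  0.    -0.007]
2311 slope deg along x [4.17570108e-03 8.90760788e+01] range -112.42843260500753 108.50027155061724 [56.31161259 61.89953935 85.46059929]
```

View pics/d1.png

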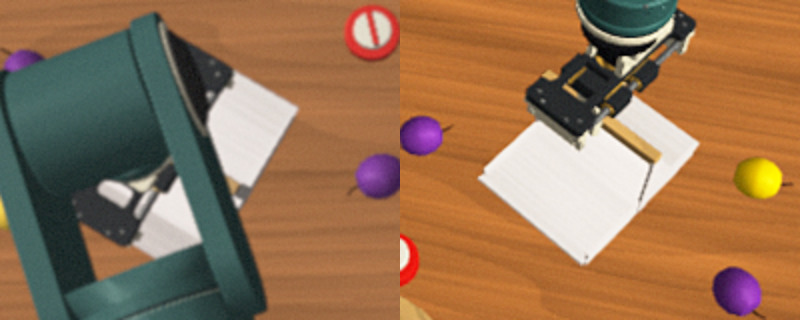

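The tray is level and empty above its old place, clear of the fruits. Next I lower it.

jog_arm(
  plan="2 0 14 0.006 0 0 0;1 0 14 0 0 0 0;0 0 12 0 0 0 0;0 0 8 0 0 0 0;0 0 4 0 0 0 0",
)

```text
time: 13.5
position: [512.8, 209.9, 104.3]
tcp_rot: [-0.0, 0.874, 0.485, -0.001]
contact_force: [0.1, -0.5, -3.1]
grip_width: 13.4
finger_force: 60.0
```

jog_arm(
  plan="0 0 1 0 0 0 0;0 0 1 0 0 0 0;0 0 1 0 0 0 0;0 0 0 0 0 0 0;0 0 0 0 0 0 0",
)

```text
time: 14.0
position: [513.2, 210.1, 102.7]
tcp_rot: [0.0, 0.874, 0.485, 0.0]
contact_force: [-0.2, 1.0, -3.3]
grip_width: 13.3
finger_force: 60.0
```

jog_arm(
  plan="0 0 1 0 0 0 0;0 0 1 0 0 0 0;0 0 1 0 0 0 0;0 0 0 0 0 0 0;0 0 0 0 0 0 0",
)

```text
time: 14.5
position: [513.1, 210.1, 99.4]
tcp_rot: [-0.0, 0.874, 0.485, -0.0]
contact_force: [-0.4, 0.3, -3.7]
grip_width: 13.1
finger_force: 60.0
```

jog_arm(
  plan="0 0 0.5 0 0 0 0;0 0 0.5 0 0 0 0;0 0 0.5 0 0 0 0;0 0 0 0 0 0 0;0 0 0 0 0 0 0",
)

```text
time: 15.0
position: [513.1, 210.2, 98.7]
tcp_rot: [-0.0, 0.874, 0.485, 0.0]
contact_force: [-5.9, -0.6, 4.4]
grip_width: 13.7
finger_force: 60.0
```

Contact: the vertical force changed sign. Now I release gently, then retreat upwards.

jog_arm(
  plan="0 0 -0.3 0 0 0 13;0 0 0 0 0 0 18;0 0 0 0 0 0 30;0 0 0 0 0 0 50;0 0 0 0 0 0 50",
  squeeze=10,
)

```text
time: 15.5
position: [513.1, 210.1, 98.2]
tcp_rot: [0.0, 0.874, 0.485, 0.0]
contact_force: [-0.9, 0.5, -0.3]
grip_width: 37.2
finger_force: 0.0
```

jog_arm(
  plan="0 0 0 0 0 0 50;0 0 0 0 0 0 50;0 0 -10 0 0 0 50;0 0 -25 0 0 0 50;0 0 -40 0 0 0 50",
)

```text
time: 16.0
position: [512.2, 209.7, 172.9]
tcp_rot: [-0.0, 0.874, 0.485, -0.002]
contact_force: [-0.3, 0.5, 1.0]
grip_width: 49.9
finger_force: 0.0
```

jog_arm(
  plan="0 0 -40 0 0 0 50;0 0 -40 0 0 0 50;0 0 -40 0 0 0 50;0 0 -20 0 0 0 50;0 0 0 0 0 0 50",
)

```text
time: 16.5
position: [513.5, 210.2, 317.5]
tcp_rot: [0.0, 0.874, 0.485, 0.003]
contact_force: [0.0, -0.6, -0.7]
grip_width: 49.7
finger_force: 0.0
```

```bash
python3 - <<'E'
from h import *
togo((513,210,300))
b=shot('scene','end.png');Q=world(b)
col=b['color'].astype(int);T=np.hypot(Q[...,0]-513,Q[...,1]-210)<120
B=T&(Q[...,2]>110)&(Q[...,2]<130);P=Q[B];print('bar',len(P),cv2.minAreaRect(P[:,:2].astype(np.float32)),np.percentile(P[:,2],[5,50,95]))
n=np.array([.853,-.522]);P=Q[T&(Q[...,2]<30)&(col.min(-1)>140)];x=(P[:,:2]-[513,210])@n;k=abs(x)<60
print('floor',np.percentile(P[k,2],[5,50,95]),np.polyfit(x[k],P[k,2],1))
E
```

```text
t 16.5 pos [513.5 210.2 317.5] q [ 0.34 -0.16  1.55  0.    1.74  0.9 ] F [ 0.  -0.6 -0.7] grip 49.7 0.0
shift [-0.6 -0.4 17.5] turn [ 0.003 -0.004 -0.007]
bar 521 ((513.4931030273438, 207.7906494140625), (163.18212890625, 17.354171752929688), 58.633018493652344) [112.49843332 121.71867755 125.12080149]
floor [ 0.70261978  3.95250418 17.24664142] [-2.29437342e-03  5.07433238e+00]
```

View pics/end.png

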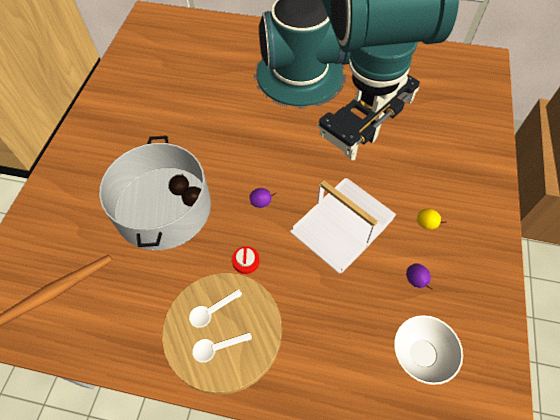

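The picture shows both pears in the pot at (180,185) and (193,196). The empty tray is flat and upright at (343,225), and the gripper is clear of everything.

```bash
python3 -c "
from cell import ctrl
print(ctrl.hand_in())"
```

```text
the job is handed in; nothing more can be done
None
```

Job handed in at about 16.5 s: both pears are in the steel pot, and the empty tray is back on the table, upright and flat where it started; the hand-in gave no verdict.

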